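# Photograph a rock specimen under the lamp

## Robot

A 7-joint arm with a two-finger parallel gripper is mounted at the origin on the work surface. World frame = base frame: x ahead of the robot, y to its left, z up, the work surface at z = 0. Lengths are in m, angles in rad, forces in N, time in s.
With the tool pointing down it reaches from about 0.425 to 0.925 m from the base axis. Payload 6.8 kg.
Tool frame: the origin (TCP) lies on the mounting face of the last link; the fingertips stand 173 mm ahead of it and the grasp point (between the pads) lies 155 mm ahead of it; z points along the fingers, y is the line along which they close (so a half turn about z gives the same grasp; the last joint's range is limited). The gripper opens to 85 mm and grips with 20 to 120 N. Pads are 22 mm wide; open, the fingers measure 114 mm over their backs; the gripper's body (76 mm by 85 mm) begins 54 mm behind the grasp point. The pads swing forward as they close: fully open they stand 13 mm farther back than shut.
Start: joints at [1.143, 0.477, 0.022, 1.555, -0.011, 1.109, -0.083], TCP at [0.212, -0.641, 0.405] pointing down, gripper open.
Joint ranges: [-2.96, 2.96], [-0.34, 2.1], [-1.41, 1.46], [0.24, 2.44], [-1.37, 4.51], [0.17, 1.92], [-2.96, 2.96]. Speed limits (rad/s): [2.39, 2.39, 3.14, 3.14, 3.14, 3.14, 3.14].

## Interface

Orientations are given as a rotation vector (axis times angle).
In Python, from bench import r gives the robot as it stands.
- The arm moves only by the tool arm_command, never from a script. Its argument "plan" is a list of rows, each an object of numbers: "claw": the closure, from 0 (fully open) to 1 (shut); "tx", "ty", "tz": the shift along the tool's x, y, z in m; "ax", "ay", "az": the turn, a rotation vector about the tool's x, y, z in degrees. A call has exactly 10 rows; each row shifts and turns the commanded pose from where the row before left it, along the tool's axes as they then stand; what a row does not reach is not made up. A row lasts 1/12 s, in which the tool goes at most 41.7 mm and 7.16 degrees, less where a joint would pass 70% of its speed; a pose out of reach is approached as far as the arm can. A call is refused whole if a number of a shift passes 0.0417 or a number of a turn 7.16, either way. A call with a gripper value outside its range is refused whole. The fingers move at their own pace and stop on an object; "squeeze" is the grip in N (left out, the last holds). Time passes only in rows, so rows that do not move let the fingers close, or fill a call up. It gives the time, the measured TCP pose, the force, the opening and the grip force at its end, in the units of the state.
- r.get_obs(): the state, without advancing time (a new reading comes with each control period).
- r.grab_frame(name): name is "scene" or "top" or "wrist"; returns the picture (400x640x3 uint8, red, green, blue); there is no depth.
- r.camera_model(name): a dict with "fx", "fy", "cx", "cy" (pixels), "position" and "orientation" of the camera in the world; the wrist camera has in their place "tool_from_camera" (4x4, takes a point from camera to tool coordinates, whose origin is the TCP and whose axes are the flange's). Camera axes: x right, y up, looking along -z (the intrinsics and any distortion apply to the point x, -y, -z); pixel columns grow to the right and rows downward; lengths in m; the calibration is good to about 2 mm. A picture is of the moment at which its call begins: read the wrist's pose just before it. camera_model takes no time and is no camera call.
- r.hand_in(): hands the job in; it is judged then, once.
Trained networks look in the newest picture that a camera, given by its name, has taken for a name from the list of things; names that differ only in an ending like _2 or _b are one class to them, and where a whole thing is asked for, a point or a joint stands for the part that bears it (a point fixed in the world has none). Each returns a list of dicts, best first, with "confidence" (0 to 1); they miss things now and then, are a little off and sometimes report something else, mostly with a low value. They report only what shows in the picture. A call takes as long as a camera call. They do not tell look-alikes from the thing itself.
- r.boxes_of(target, camera): "location" ([x, y, z] in m, in the coordinates of the camera as it stood for that picture, good to about 4 mm: the middle of the surface that is visible of it).
- r.tip_of(target, camera): "location" ([x, y, z] in m, in the coordinates of the camera as it stood for that picture, good to about 4 mm: a listed point, or the origin of a listed thing).
The state is a dict: "clock": time; "joints": joint angles; "qvel": joint speeds; "tau": joint torques, N m; "tcp_pos": TCP position; "orientation": TCP orientation; "contact_force": force on the tool from outside, world axes, zero at the start; "moment": the same for the moment, N m; "grip_width": finger opening in m; "gripper_force": force on a finger pad.
Only numpy, scipy, OpenCV 4.12 (cv2) and the standard library are available. Lean on these libraries where they do the work, as an engineer would, in place of code of your own. Each camera call takes 0.05 s, during which the arm holds its last target. There are 200 camera calls.

## Task

Take the picture of the rock: press down the raised end of the lamp's rocker switch so that the lamp is on, then press the camera's shutter button with a light touch while the lamp is on, and then press the rocker's other end down to switch the lamp off again. Press gently, with the fingertips: the rocker's ends right down, the shutter well in; do not lift, tip or shift the camera, and leave the rock, jar, cup and tweezers where they are.

Things in the scene. Friction and masses are not known exactly. Their poses are not given: they have to be found in the camera images.
- lamp: Grey lamp base bolted to the bench: x -125 to 155, y +-55, height 30 mm. Origin on the bench. x axis: from the rocker switch to the gooseneck; z up. The 12 mm steel gooseneck rises at x = 115, y = 0 (collar radius 18, to z = 48 mm), leans to x = 140, turns to -y at about 165 mm (top 196 mm) and ends in a conical head, 68 mm wide, at about x = 130, y = -155 mm, 0.1 m up: keep clear of it.
- rocker (a joint): Rocker angle, rad: -0.18 off (end by the gooseneck down, other end up; the start) to +0.18 on; on above 0.10, off below -0.10. White plate 100 x 44 x 10 mm, long along the lamp's x, pivoting about the lamp's y direction at its centre: x = -50, y = 0, z = 48 mm of the lamp. Stays where left; friction 0.10 N m (about 3 N at an end), then its stop, on a rubber mount that sinks up to 6 mm (5 to 23 N).
- rocker_on (a point): Point on the paddle's top face, 36 mm from its axis on the end away from the gooseneck (lamp's -x side), which is pressed to switch on. It moves with the paddle: about 59 mm above the bench when off, 46 mm when fully on.
- rocker_off (a point): Point on the paddle's top face, 36 mm from its axis on the end nearer the gooseneck, which is pressed to switch off: about 59 mm above the bench when on, 46 mm when fully off. The gooseneck stands 129 mm farther along the lamp's +x.
- camera: Black camera, loose, about 0.85 kg, on a steel foot plate 110 (x) x 150 (y) x 12 mm. Origin: underside centre of the plate; lens along +x (reaches x = 69 mm), z up. Body 42 (x) x 130 (y) mm, z 30 to 105 mm. On top: flat shoe in the middle (4 mm high), wide low dial (24 mm across, 5 mm high) at y = +45 mm, not the shutter, and the shutter button at y = -47 mm.
- shutter (a joint): Travel of the shutter button, m: 0 released, 0.008 fully down (moves straight down). Spring: starts to move at 1.5 N, fully down at 8 N (rigid stop), springs back by itself. A press counts beyond 0.004 held for 0.1 s.
- shutter_top (a point): Centre of the top face of the shutter button: a bare metal disc 18 mm across standing 11 mm proud of the camera's top at the end of the camera at its y = -47 mm (on the right hand of someone behind the camera), 116 mm above the bench when released.
- rock: Brown rock specimen about 75 x 65 x 44 mm, loose, on a white round stand 90 mm across and 35 mm high in front of the lens. Origin at its underside. Leave alone.
- jar: Small closed sample jar, 48 mm across, 75 mm high, loose, on the bench. Origin at its underside centre. Leave alone.
- cup: Small open white cup, 60 mm across, 50 mm high, loose, on the bench. Origin at its underside centre. Leave alone.
- tweezers: Steel tweezers 125 mm long, about 15 mm wide, 6 mm high, lying loose on the bench along their x axis. Origin at the underside centre. Leave alone.
Not all that is in view belongs to the job. What is shaped like the camera but turquoise or yellow is not meant.

How it is judged:
By the outcome, as a careful person would: the job done as asked, in the order asked, and still so for the second after the job is handed in, with the robot touching nothing.
It also fails if it takes over 72 s, if anything falls off the work surface, if the arm or the gripper's body presses on something with over 40 N, if the wrist force passes 120 N, or if a joint passes its speed limit or range.

## Working session

There is one attempt and no reset: what is moved stays moved. The work goes in short steps, Python scripts to look and compute and a tool call to move; the robot and the scene stay as the last step left them, time stands still between calls to the robot, and variables do not carry over. Pictures are saved under pics/ and viewed, at most 10 in all, crops included, and the job is handed in when it is done.

Besides the shell and the picture viewer there is one more tool, called after "Emit:" as name(argument=value, ...), one argument or row to a line, values as JSON. arm_command: Moves the arm, as the interface text tells. Its arguments: {"type":"object","properties":{"plan":{"type":"array","items":{"type":"object","properties":{"claw":{"type":"number"},"tx":{"type":"number"},"ty":{"type":"number"},"tz":{"type":"number"},"ax":{"type":"number"},"ay":{"type":"number"},"az":{"type":"number"}}}},"squeeze":{"type":"number"}},"required":["plan"]}

```bash
mkdir -p pics; cat > h.py <<'E'
import numpy as np, cv2
from bench import r
from scipy.spatial.transform import Rotation as R
def cam(n):
    m=r.camera_model(n)
    if n=="wrist":
        o=r.get_obs(); T=np.eye(4); T[:3,:3]=R.from_rotvec(o["orientation"]).as_matrix(); T[:3,3]=o["tcp_pos"]
        return m,T@np.array(m["tool_from_camera"])
    T=np.eye(4); q=np.array(m["orientation"]); 
    T[:3,:3]=q if q.shape==(3,3) else R.from_rotvec(q).as_matrix() if q.size==3 else R.from_quat(q).as_matrix()
    T[:3,3]=m["position"]; return m,T
def w(T,p): return T[:3,:3]@np.array(p)+T[:3,3]
def pix(m,p): return (round(m["cx"]+m["fx"]*p[0]/-p[2]),round(m["cy"]+m["fy"]*-p[1]/-p[2]))
def find(names,n,f="tip_of"):
    m,T=cam(n)
    for k in names:
        for d in getattr(r,f)(k,n)[:4]:
            print(n,f,k,round(d["confidence"],2),w(T,d["location"]).round(4),pix(m,d["location"]))
def snap(n,name):
    im=r.grab_frame(n); cv2.imwrite("pics/"+name+".png",im[:,:,::-1]); return im
E
python3 - <<'E'
from h import *
print(r.camera_model("top"));print(r.camera_model("wrist"))
print(r.get_obs())
a=snap("top","top0");find(["lamp","camera","shutter_top","rocker_on","rocker_off","rock","jar","cup","tweezers"],"top")
b=snap("scene","scene0");find(["lamp","camera","shutter_top","rocker_on","rocker_off"],"scene")
E
```

```text
{'fx': 460.2055461946534, 'fy': 460.2055461946534, 'cx': 323.2073148402536, 'cy': 200.85995582189398, 'position': array([0.43405492, 0.0263133 , 1.45149609]), 'orientation': array([ 0.08588139, -0.07033572, -1.57523681])}
{'fx': 313.2230793990389, 'fy': 313.2230793990389, 'cx': 324.667392981931, 'cy': 196.41075913963175, 'tool_from_camera': array([[ 8.32555327e-04,  9.47828035e-01,  3.18780995e-01,
         8.22547529e-02],
       [ 9.99999453e-01, -9.90991198e-04,  3.34820364e-04,
         3.25196469e-05],
       [ 6.33261288e-04,  3.18780542e-01, -9.47828342e-01,
         3.02650395e-02],
       [ 0.00000000e+00,  0.00000000e+00,  0.00000000e+00,
         1.00000000e+00]])}
{'clock': 0.0, 'joints': array([ 1.14287923,  0.47780625,  0.02232262,  1.55646555, -0.01148523,
        1.10923258, -0.08307792]), 'qvel': array([ 8.81503407e-04, -1.99231221e-03,  1.39022009e-03,  3.21009269e-04,
        8.39948787e-04,  2.69207485e-05,  1.57004656e-03]), 'tau': array([-3.94982235e-04, -5.96440566e+01,  1.60784326e+00, -2.81196749e+01,
        1.24492549e-02,  9.34429758e-03,  3.08708468e-05])
[... 1155 characters left out ...]

top tip_of tweezers 0.49 [ 0.4334  0.4445 -0.0006] (195, 248)
scene tip_of lamp 0.9 [ 0.5003  0.2541 -0.0022] (410, 259)
scene tip_of camera 0.83 [ 0.5285 -0.1667  0.0029] (279, 186)
scene tip_of camera 0.63 [ 0.422  -0.3574  0.002 ] (260, 142)
scene tip_of camera 0.59 [ 0.7366 -0.0562  0.001 ] (253, 250)
scene tip_of shutter_top 0.54 [ 0.6937 -0.0343  0.1182] (269, 212)
scene tip_of shutter_top 0.54 [ 0.5288 -0.1661  0.0026] (280, 186)
scene tip_of shutter_top 0.49 [ 0.462  -0.3373  0.1151] (252, 120)
scene tip_of shutter_top 0.37 [ 0.5727 -0.1576  0.121 ] (268, 163)
scene tip_of rocker_on 0.67 [0.4178 0.2326 0.0555] (425, 221)
scene tip_of rocker_off 0.91 [0.4905 0.2553 0.0478] (416, 244)
```

View pics/top0.png

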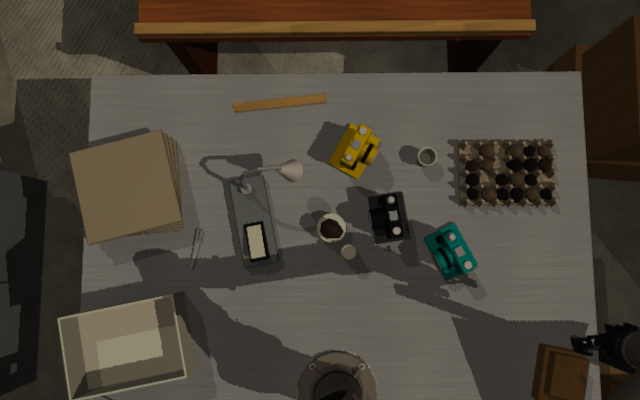

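View pics/scene0.png

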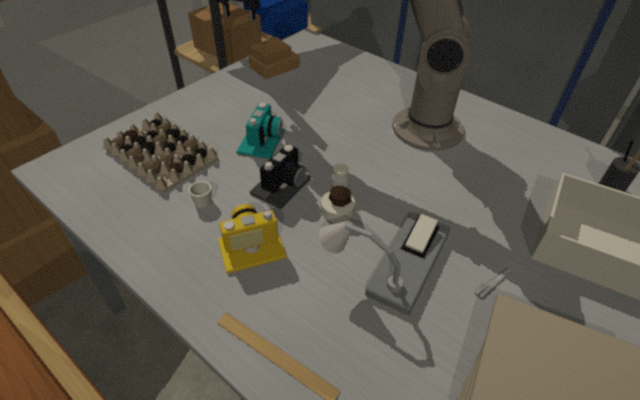

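Candidates for the camera are black at (388,218) in the top picture, turquoise at (450,250) and yellow at (355,150). The black one is right, with its lens facing the rock at (330,228). Its round tops are at (391,200), the far end, and (397,230), so I'll check those in a close crop.

```bash
python3 - <<'E'
from h import *
a=cv2.imread("pics/top0.png")[180:260,340:440]; b=cv2.imread("pics/scene0.png")[130:220,230:330]
c=cv2.resize(a,(400,320),interpolation=2)
d=cv2.resize(b,(400,360),interpolation=2)[:320]
cv2.imwrite("pics/crop.png",np.clip(np.hstack([c,d])*1.8,0,255).astype('uint8'))
o=r.get_obs();M=R.from_rotvec(o["orientation"]).as_matrix();print(M.round(3))
for n,p in dict(via=(.52,-.3,.4),sh=(.57,-.157,.36),on=(.4184,.235,.36),off=(.488,.254,.36)).items(): print(n,(M.T@(np.array(p)-o["tcp_pos"])).round(3))
E
```

```text
[[ 0.949  0.314 -0.   ]
 [ 0.314 -0.949 -0.   ]
 [-0.     0.    -1.   ]]
via [ 0.399 -0.227  0.005]
sh [ 0.492 -0.347  0.045]
on [ 0.471 -0.767  0.045]
off [ 0.543 -0.763  0.045]
```

View pics/crop.png

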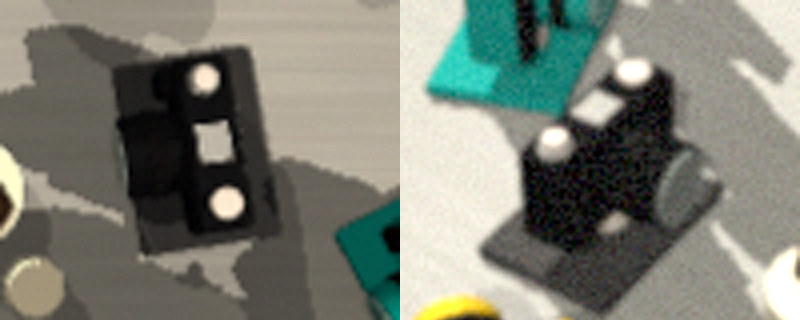

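The shutter is the round top at the far end, (391,200) in the top picture: right-hand side seen from behind, narrower and taller in the scene view. The one at (397,231) is the dial. Moving in with the claw shut.

Emit:
arm_command(
  plan=[
    {"claw": 1,"tx": 0.036,"ty": -0.0205},
    {"claw": 1,"tx": 0.036,"ty": -0.0205},
    {"claw": 1,"tx": 0.036,"ty": -0.0205},
    {"claw": 1,"tx": 0.036,"ty": -0.0205},
    {"claw": 1,"tx": 0.036,"ty": -0.0205},
    {"claw": 1,"tx": 0.036,"ty": -0.0205},
    {"claw": 1,"tx": 0.036,"ty": -0.0205},
    {"claw": 1,"tx": 0.036,"ty": -0.0205},
    {"claw": 1,"tx": 0.036,"ty": -0.0205},
    {"claw": 1,"tx": 0.036,"ty": -0.0205},
  ],
  squeeze=20,
)

```text
invalid input at $.plan[0]: expected keys claw, tx, ty, tz, ax, ay, az
```

Emit:
arm_command(
  plan=[
    {"claw": 1,"az": -7},
    {"claw": 1,"az": -7},
    {"claw": 1,"az": -7},
    {"claw": 1,"az": -7},
    {"claw": 1,"az": -7},
    {"claw": 1,"az": -7},
    {"claw": 1,"az": -7},
    {"claw": 1,"az": -7},
    {"claw": 1,"az": -7},
    {"claw": 1,"az": -7},
  ],
)

```text
invalid input at $.plan[0]: expected keys claw, tx, ty, tz, ax, ay, az
```

Emit:
arm_command(
  plan=[
    {"claw": 1,"az": -7},
    {"claw": 1,"az": -7},
    {"claw": 1,"az": -3},
    {"claw": 1},
    {"claw": 1},
    {"claw": 1},
    {"claw": 1},
    {"claw": 1},
    {"claw": 1},
    {"claw": 1},
  ],
)

```text
invalid input at $.plan[0]: expected keys claw, tx, ty, tz, ax, ay, az
```

```bash
cat >> h.py <<'E'
def tool(**ps):
    o=r.get_obs();M=R.from_rotvec(o["orientation"]).as_matrix()
    print("t",round(o["clock"],2),"tcp",o["tcp_pos"].round(4),"F",o["contact_force"].round(1),"yaw",np.degrees(np.arctan2(M[1,0],M[0,0])).round(1),"z",M[:,2].round(3))
    tip=o["tcp_pos"]+M[:,2]*.173
    for n,p in ps.items(): print(n,"tip to go, tool axes",(M.T@(np.array(p)-tip)).round(4))
E
python3 - <<'E'
from h import *
tool(sh=(.57,-.157,.116),on=(.4184,.235,.059))
print(r.get_obs()["joints"].round(2))
r.grab_frame("wrist"); find(["camera","shutter_top"],"wrist")
E
```

```text
t 0.8 tcp [ 0.2122 -0.6408  0.4047] F [-0.2  0.6  0.2] yaw 18.3 z [-0. -0. -1.]
sh tip to go, tool axes [ 0.4918 -0.3468  0.1157]
on tip to go, tool axes [ 0.4711 -0.7666  0.1727]
[ 1.14  0.48  0.02  1.56 -0.01  1.11 -0.08]
```

All keys are required.

Emit:
arm_command(
  plan=[
    {"claw": 1,"tx": 0.036,"ty": -0.0205,"tz": 0,"ax": 0,"ay": 0,"az": 0},
    {"claw": 1,"tx": 0.036,"ty": -0.0205,"tz": 0,"ax": 0,"ay": 0,"az": 0},
    {"claw": 1,"tx": 0.036,"ty": -0.0205,"tz": 0,"ax": 0,"ay": 0,"az": 0},
    {"claw": 1,"tx": 0.036,"ty": -0.0205,"tz": 0,"ax": 0,"ay": 0,"az": 0},
    {"claw": 1,"tx": 0.036,"ty": -0.0205,"tz": 0,"ax": 0,"ay": 0,"az": 0},
    {"claw": 1,"tx": 0.036,"ty": -0.0205,"tz": 0,"ax": 0,"ay": 0,"az": 0},
    {"claw": 1,"tx": 0.036,"ty": -0.0205,"tz": 0,"ax": 0,"ay": 0,"az": 0},
    {"claw": 1,"tx": 0.036,"ty": -0.0205,"tz": 0,"ax": 0,"ay": 0,"az": 0},
    {"claw": 1,"tx": 0.036,"ty": -0.0205,"tz": 0,"ax": 0,"ay": 0,"az": 0},
    {"claw": 1,"tx": 0.036,"ty": -0.0205,"tz": 0,"ax": 0,"ay": 0,"az": 0},
  ],
  squeeze=20,
)

```text
clock: 1.78
tcp_pos: [0.4905, -0.3313, 0.405]
orientation: [3.101, 0.5, 0.001]
contact_force: [1.0, -0.8, -0.4]
grip_width: 0.0003
gripper_force: 0.0
```

Emit:
arm_command(
  plan=[
    {"claw": 1,"tx": 0,"ty": 0,"tz": 0,"ax": 0,"ay": 0,"az": -7},
    {"claw": 1,"tx": 0,"ty": 0,"tz": 0,"ax": 0,"ay": 0,"az": -7},
    {"claw": 1,"tx": 0,"ty": 0,"tz": 0,"ax": 0,"ay": 0,"az": -7},
    {"claw": 1,"tx": 0,"ty": 0,"tz": 0,"ax": 0,"ay": 0,"az": -7},
    {"claw": 1,"tx": 0,"ty": 0,"tz": 0,"ax": 0,"ay": 0,"az": -7},
    {"claw": 1,"tx": 0,"ty": 0,"tz": 0,"ax": 0,"ay": 0,"az": -7},
    {"claw": 1,"tx": 0,"ty": 0,"tz": 0,"ax": 0,"ay": 0,"az": -7},
    {"claw": 1,"tx": 0,"ty": 0,"tz": 0,"ax": 0,"ay": 0,"az": -7},
    {"claw": 1,"tx": 0,"ty": 0,"tz": 0,"ax": 0,"ay": 0,"az": -7},
    {"claw": 1,"tx": 0,"ty": 0,"tz": 0,"ax": 0,"ay": 0,"az": -7},
  ],
)

```text
clock: 2.62
tcp_pos: [0.4895, -0.3331, 0.4048]
orientation: [2.247, 2.195, -0.0]
contact_force: [-0.4, 0.4, 0.2]
grip_width: 0.0002
gripper_force: 0.0
```

Emit:
arm_command(
  plan=[
    {"claw": 1,"tx": 0,"ty": 0,"tz": 0,"ax": 0,"ay": 0,"az": -7},
    {"claw": 1,"tx": 0,"ty": 0,"tz": 0,"ax": 0,"ay": 0,"az": -7},
    {"claw": 1,"tx": 0,"ty": 0,"tz": 0,"ax": 0,"ay": 0,"az": -3},
    {"claw": 1,"tx": 0,"ty": 0,"tz": 0,"ax": 0,"ay": 0,"az": 0},
    {"claw": 1,"tx": 0,"ty": 0,"tz": 0,"ax": 0,"ay": 0,"az": 0},
    {"claw": 1,"tx": 0,"ty": 0,"tz": 0,"ax": 0,"ay": 0,"az": 0},
    {"claw": 1,"tx": 0,"ty": 0,"tz": 0,"ax": 0,"ay": 0,"az": 0},
    {"claw": 1,"tx": 0,"ty": 0,"tz": 0,"ax": 0,"ay": 0,"az": 0},
    {"claw": 1,"tx": 0,"ty": 0,"tz": 0,"ax": 0,"ay": 0,"az": 0},
    {"claw": 1,"tx": 0,"ty": 0,"tz": 0,"ax": 0,"ay": 0,"az": 0},
  ],
)

```text
clock: 3.45
tcp_pos: [0.4896, -0.3329, 0.4048]
orientation: [1.906, 2.498, -0.0]
contact_force: [-0.7, 0.3, 0.7]
grip_width: 0.0
gripper_force: 0.0
```

```bash
python3 - <<'E'
from h import *
tool(sh=(.57,-.157,.116),on=(.4184,.235,.059))
print(r.get_obs()["joints"].round(2))
r.grab_frame("wrist"); find(["camera","shutter_top"],"wrist")
E
```

```text
t 3.45 tcp [ 0.4896 -0.3329  0.4048] F [-0.7  0.3  0.7] yaw 105.3 z [ 0. -0. -1.]
sh tip to go, tool axes [0.1485 0.124  0.1157]
on tip to go, tool axes [0.5666 0.0813 0.1727]
[ 0.81  0.37 -0.41  1.74  0.17  1.07  0.61]
wrist tip_of camera 0.93 [ 0.4184 -0.3574  0.0006] (263, 166)
wrist tip_of camera 0.64 [ 0.526  -0.1695  0.0036] (399, 25)
wrist tip_of shutter_top 0.65 [ 0.4611 -0.3348  0.1181] (292, 186)
```

Emit:
arm_command(
  plan=[
    {"claw": 1,"tx": 0.04,"ty": 0.006,"tz": 0,"ax": 0,"ay": 0,"az": 0},
    {"claw": 1,"tx": 0.04,"ty": 0.006,"tz": 0,"ax": 0,"ay": 0,"az": 0},
    {"claw": 1,"tx": 0.04,"ty": 0.006,"tz": 0,"ax": 0,"ay": 0,"az": 0},
    {"claw": 1,"tx": 0.04,"ty": 0.006,"tz": 0,"ax": 0,"ay": 0,"az": 0},
    {"claw": 1,"tx": 0.04,"ty": 0.006,"tz": 0,"ax": 0,"ay": 0,"az": 0},
    {"claw": 1,"tx": 0.04,"ty": 0.006,"tz": 0,"ax": 0,"ay": 0,"az": 0},
    {"claw": 1,"tx": 0.04,"ty": 0.006,"tz": 0,"ax": 0,"ay": 0,"az": 0},
    {"claw": 1,"tx": 0.04,"ty": 0.006,"tz": 0,"ax": 0,"ay": 0,"az": 0},
    {"claw": 1,"tx": 0.04,"ty": 0.006,"tz": 0,"ax": 0,"ay": 0,"az": 0},
    {"claw": 1,"tx": 0.04,"ty": 0.006,"tz": 0,"ax": 0,"ay": 0,"az": 0},
  ],
)

```text
clock: 4.43
tcp_pos: [0.441, 0.0704, 0.4051]
orientation: [1.905, 2.497, 0.0]
contact_force: [0.7, 0.5, -0.4]
grip_width: 0.0002
gripper_force: 0.0
```

Emit:
arm_command(
  plan=[
    {"claw": 1,"tx": 0.03,"ty": 0.005,"tz": 0,"ax": 0,"ay": 0,"az": 0},
    {"claw": 1,"tx": 0.03,"ty": 0.005,"tz": 0,"ax": 0,"ay": 0,"az": 0},
    {"claw": 1,"tx": 0.03,"ty": 0.005,"tz": 0,"ax": 0,"ay": 0,"az": 0},
    {"claw": 1,"tx": 0.02,"ty": 0.003,"tz": 0,"ax": 0,"ay": 0,"az": 0},
    {"claw": 1,"tx": 0.01,"ty": 0.003,"tz": 0,"ax": 0,"ay": 0,"az": 0},
    {"claw": 1,"tx": 0,"ty": 0,"tz": 0,"ax": 0,"ay": 0,"az": 0},
    {"claw": 1,"tx": 0,"ty": 0,"tz": 0,"ax": 0,"ay": 0,"az": 0},
    {"claw": 1,"tx": 0,"ty": 0,"tz": 0,"ax": 0,"ay": 0,"az": 0},
    {"claw": 1,"tx": 0,"ty": 0,"tz": 0,"ax": 0,"ay": 0,"az": 0},
    {"claw": 1,"tx": 0,"ty": 0,"tz": 0,"ax": 0,"ay": 0,"az": 0},
  ],
)

```text
clock: 5.27
tcp_pos: [0.4305, 0.1888, 0.4046]
orientation: [1.908, 2.496, -0.001]
contact_force: [0.7, -0.2, -0.6]
grip_width: 0.0001
gripper_force: 0.0
```

```bash
python3 - <<'E'
from h import *
tool(on=(.4184,.235,.059))
print(r.get_obs()["joints"].round(2))
snap("wrist","w1"); find(["lamp","rocker_on","rocker_off"],"wrist"); find(["rocker"],"wrist","boxes_of")
E
```

```text
t 5.27 tcp [0.4305 0.1888 0.4046] F [ 0.7 -0.2 -0.6] yaw 105.2 z [-0.    -0.001 -1.   ]
on tip to go, tool axes [0.048  0.0005 0.1726]
[ 0.13  0.21 -0.76  1.99  0.17  1.   -0.44]
wrist tip_of lamp 0.91 [ 0.5001  0.2575 -0.0014] (397, 122)
wrist tip_of rocker_on 0.63 [0.4163 0.24   0.0582] (324, 122)
wrist tip_of rocker_off 0.85 [0.4878 0.2487 0.0491] (394, 132)
wrist boxes_of rocker 0.86 [0.4491 0.2461 0.0536] (357, 125)
wrist boxes_of rocker 0.62 [0.5571 0.2533 0.0275] (450, 143)
```

View pics/w1.png

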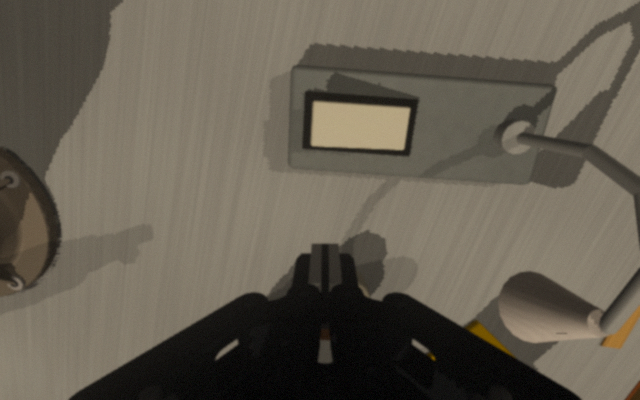

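The wrist view shows the white paddle, corners (312,99) (411,104) (406,152) (310,149). The gooseneck is at (515,137), the head at (560,310), and the shut fingertips at (325,250).

```bash
python3 - <<'E'
from h import *
m,T=cam("wrist")
im=cv2.imread("pics/w1.png"); g=cv2.inRange(im,(110,140,150),(255,255,255)); 
n,l,s,c=cv2.connectedComponentsWithStats(g); k=l[125,357]; print(s[k])
box=cv2.boxPoints(cv2.minAreaRect(np.argwhere(l==k)[:,::-1].astype(np.float32))); print(box.round())
def ray(u,v,z):
    d=T[:3,:3]@np.array([(u-m["cx"])/m["fx"],-(v-m["cy"])/m["fy"],-1]); return (T[:3,3]+d*(z-T[2,3])/d[2])
P=[ray(u,v,.062 if u<360 else .044) for u,v in box]; P=np.array(P); print(P.round(4)); c=P.mean(0)
L=P[box[:,0]<360].mean(0);Rr=P[box[:,0]>360].mean(0); d=(Rr-L)/np.linalg.norm((Rr-L)[:2]); print("c",c,"len",np.linalg.norm(Rr-L),"yaw",np.degrees(np.arctan2(d[1],d[0])))
on=c-d*.036; off=c+d*.036; on[2]=off[2]=.059; print(on,off); tool(on=on,off=off)
E
```

```text
[ 312  102   97   47 3917]
[[311. 145.]
 [314. 102.]
 [408. 108.]
 [406. 151.]]
[[0.4092 0.2165 0.062 ]
 [0.4014 0.2568 0.062 ]
 [0.4951 0.276  0.044 ]
 [0.5075 0.2339 0.044 ]]
c [0.45331812 0.24578028 0.053     ] len 0.09936123503637866 yaw 10.810793339978142
[0.41795705 0.23902789 0.059     ] [0.48867919 0.25253267 0.059     ]
t 5.52 tcp [0.4303 0.1896 0.4047] F [ 0.7 -0.5 -0. ] yaw 105.3 z [ 0. -0. -1.]
on tip to go, tool axes [0.051  0.0011 0.1727]
off tip to go, tool axes [0.0453 0.0729 0.1727]
```

Emit:
arm_command(
  plan=[
    {"claw": 1,"tx": 0.016,"ty": 0,"tz": 0.01,"ax": 0,"ay": 0,"az": 0},
    {"claw": 1,"tx": 0.017,"ty": 0,"tz": 0.02,"ax": 0,"ay": 0,"az": 0},
    {"claw": 1,"tx": 0.017,"ty": 0,"tz": 0.025,"ax": 0,"ay": 0,"az": 0},
    {"claw": 1,"tx": 0,"ty": 0,"tz": 0.025,"ax": 0,"ay": 0,"az": 0},
    {"claw": 1,"tx": 0,"ty": 0,"tz": 0.025,"ax": 0,"ay": 0,"az": 0},
    {"claw": 1,"tx": 0,"ty": 0,"tz": 0.02,"ax": 0,"ay": 0,"az": 0},
    {"claw": 1,"tx": 0,"ty": 0,"tz": 0.015,"ax": 0,"ay": 0,"az": 0},
    {"claw": 1,"tx": 0,"ty": 0,"tz": 0.01,"ax": 0,"ay": 0,"az": 0},
    {"claw": 1,"tx": 0,"ty": 0,"tz": 0,"ax": 0,"ay": 0,"az": 0},
    {"claw": 1,"tx": 0,"ty": 0,"tz": 0,"ax": 0,"ay": 0,"az": 0},
  ],
)

```text
clock: 6.35
tcp_pos: [0.4171, 0.2383, 0.2548]
orientation: [-1.905, -2.498, 0.0]
contact_force: [0.2, -0.2, -0.1]
grip_width: 0.0001
gripper_force: 0.0
```

```bash
python3 - <<'E'
from h import *
tool(on=(.418,.2385,.046))
snap("wrist","w2"); find(["rocker_on","rocker_off"],"wrist")
E
```

```text
t 6.35 tcp [0.4171 0.2383 0.2548] F [ 0.2 -0.2 -0.1] yaw 105.3 z [-0. -0. -1.]
on tip to go, tool axes [-0.      0.001   0.0358]
wrist tip_of rocker_on 0.85 [0.4189 0.2387 0.0622] (326, 242)
wrist tip_of rocker_off 0.81 [0.4869 0.2546 0.0516] (441, 238)
```

View pics/w2.png

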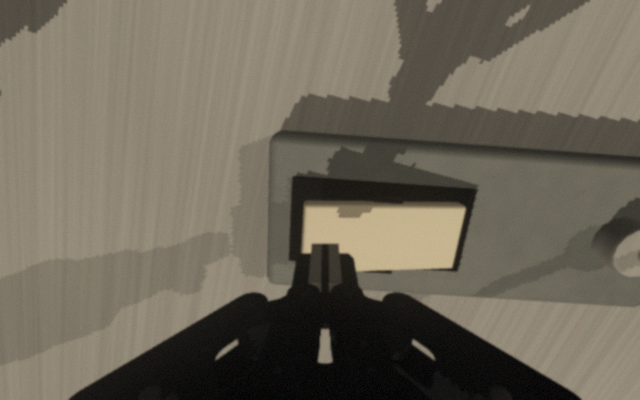

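The tips at (325,250) stand over the left, raised end of the paddle. Pressing now.

Emit:
arm_command(
  plan=[
    {"claw": 1,"tx": 0,"ty": 0,"tz": 0.01,"ax": 0,"ay": 0,"az": 0},
    {"claw": 1,"tx": 0,"ty": 0,"tz": 0.005,"ax": 0,"ay": 0,"az": 0},
    {"claw": 1,"tx": 0,"ty": 0,"tz": 0.004,"ax": 0,"ay": 0,"az": 0},
    {"claw": 1,"tx": 0,"ty": 0,"tz": 0.003,"ax": 0,"ay": 0,"az": 0},
    {"claw": 1,"tx": 0,"ty": 0,"tz": 0.003,"ax": 0,"ay": 0,"az": 0},
    {"claw": 1,"tx": 0,"ty": 0,"tz": 0.003,"ax": 0,"ay": 0,"az": 0},
    {"claw": 1,"tx": 0,"ty": 0,"tz": 0.003,"ax": 0,"ay": 0,"az": 0},
    {"claw": 1,"tx": 0,"ty": 0,"tz": 0.002,"ax": 0,"ay": 0,"az": 0},
    {"claw": 1,"tx": 0,"ty": 0,"tz": 0,"ax": 0,"ay": 0,"az": 0},
    {"claw": 1,"tx": 0,"ty": 0,"tz": 0,"ax": 0,"ay": 0,"az": 0},
  ],
)

```text
clock: 7.33
tcp_pos: [0.4173, 0.2382, 0.2216]
orientation: [1.905, 2.498, 0.001]
contact_force: [0.4, 0.1, -0.6]
grip_width: 0.0001
gripper_force: 0.0
```

Emit:
arm_command(
  plan=[
    {"claw": 1,"tx": 0,"ty": 0,"tz": 0.001,"ax": 0,"ay": 0,"az": 0},
    {"claw": 1,"tx": 0,"ty": 0,"tz": 0.001,"ax": 0,"ay": 0,"az": 0},
    {"claw": 1,"tx": 0,"ty": 0,"tz": 0.001,"ax": 0,"ay": 0,"az": 0},
    {"claw": 1,"tx": 0,"ty": 0,"tz": 0.001,"ax": 0,"ay": 0,"az": 0},
    {"claw": 1,"tx": 0,"ty": 0,"tz": 0,"ax": 0,"ay": 0,"az": 0},
    {"claw": 1,"tx": 0,"ty": 0,"tz": 0,"ax": 0,"ay": 0,"az": 0},
    {"claw": 1,"tx": 0,"ty": 0,"tz": 0,"ax": 0,"ay": 0,"az": 0},
    {"claw": 1,"tx": 0,"ty": 0,"tz": 0,"ax": 0,"ay": 0,"az": 0},
    {"claw": 1,"tx": 0,"ty": 0,"tz": 0,"ax": 0,"ay": 0,"az": 0},
    {"claw": 1,"tx": 0,"ty": 0,"tz": 0,"ax": 0,"ay": 0,"az": 0},
  ],
)

```text
clock: 8.17
tcp_pos: [0.4175, 0.2385, 0.2186]
orientation: [1.905, 2.497, 0.002]
contact_force: [-2.4, -1.4, 10.6]
grip_width: -0.0002
gripper_force: 5.4
```

```bash
python3 - <<'E'
from h import *
tool(on=(.418,.2385,.046))
snap("scene","s2");snap("wrist","w3"); find(["rocker_on","rocker_off"],"wrist")
a=cv2.resize(cv2.imread("pics/s2.png")[180:320,310:460],(400,373)); b=cv2.resize(cv2.imread("pics/w3.png"),(400,250)); c=np.zeros((373,800,3),'uint8'); c[:,:400]=a; c[:250,400:]=b; cv2.imwrite("pics/c3.png",c)
E
```

```text
t 8.17 tcp [0.4175 0.2385 0.2186] F [-2.4 -1.4 10.6] yaw 105.3 z [ 0.002  0.    -1.   ]
on tip to go, tool axes [-0.0001  0.0002 -0.0004]
wrist tip_of rocker_on 0.6 [0.4175 0.2402 0.0424] (324, 253)
wrist tip_of rocker_off 0.92 [0.4906 0.2536 0.0608] (480, 284)
```

View pics/c3.png

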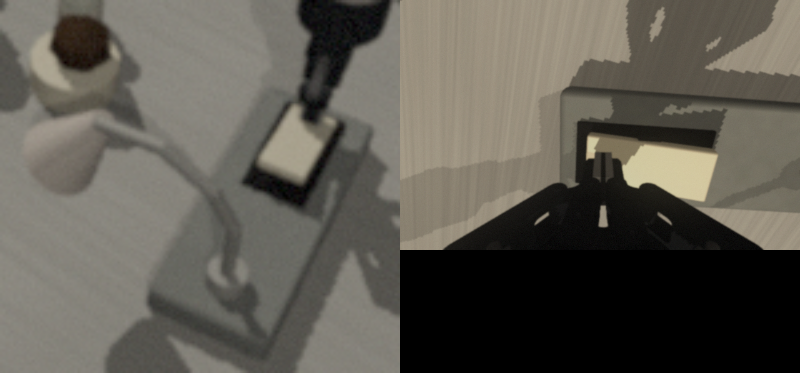

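The off end has risen to about 0.061 m and the force is 10.6 N: the rocker is on and at its stop. Lifting and going to the shutter.

Emit:
arm_command(
  plan=[
    {"claw": 1,"tx": 0,"ty": 0,"tz": -0.005,"ax": 0,"ay": 0,"az": 0},
    {"claw": 1,"tx": 0,"ty": 0,"tz": -0.015,"ax": 0,"ay": 0,"az": 0},
    {"claw": 1,"tx": 0,"ty": 0,"tz": -0.03,"ax": 0,"ay": 0,"az": 0},
    {"claw": 1,"tx": 0,"ty": 0,"tz": -0.03,"ax": 0,"ay": 0,"az": 0},
    {"claw": 1,"tx": 0,"ty": 0,"tz": -0.03,"ax": 0,"ay": 0,"az": 0},
    {"claw": 1,"tx": 0,"ty": 0,"tz": -0.03,"ax": 0,"ay": 0,"az": 0},
    {"claw": 1,"tx": 0,"ty": 0,"tz": -0.03,"ax": 0,"ay": 0,"az": 0},
    {"claw": 1,"tx": -0.02,"ty": 0.002,"tz": 0,"ax": 0,"ay": 0,"az": 0},
    {"claw": 1,"tx": -0.03,"ty": 0.003,"tz": 0,"ax": 0,"ay": 0,"az": 0},
    {"claw": 1,"tx": -0.04,"ty": 0.004,"tz": 0,"ax": 0,"ay": 0,"az": 0},
  ],
)

```text
clock: 9.2
tcp_pos: [0.4494, 0.155, 0.389]
orientation: [1.898, 2.501, 0.005]
contact_force: [1.7, -0.4, -0.6]
grip_width: 0.0001
gripper_force: 0.0
```

Emit:
arm_command(
  plan=[
    {"claw": 1,"tx": -0.04,"ty": 0.004,"tz": 0,"ax": 0,"ay": 0,"az": 0},
    {"claw": 1,"tx": -0.04,"ty": 0.004,"tz": 0,"ax": 0,"ay": 0,"az": 0},
    {"claw": 1,"tx": -0.04,"ty": 0.004,"tz": 0,"ax": 0,"ay": 0,"az": 0},
    {"claw": 1,"tx": -0.04,"ty": 0.004,"tz": 0,"ax": 0,"ay": 0,"az": 0},
    {"claw": 1,"tx": -0.04,"ty": 0.004,"tz": 0,"ax": 0,"ay": 0,"az": 0},
    {"claw": 1,"tx": -0.04,"ty": 0.006,"tz": 0,"ax": 0,"ay": 0,"az": 0},
    {"claw": 1,"tx": -0.03,"ty": 0.004,"tz": 0,"ax": 0,"ay": 0,"az": 0},
    {"claw": 1,"tx": -0.02,"ty": 0.003,"tz": 0,"ax": 0,"ay": 0,"az": 0},
    {"claw": 1,"tx": 0,"ty": 0,"tz": 0,"ax": 0,"ay": 0,"az": 0},
    {"claw": 1,"tx": 0,"ty": 0,"tz": 0,"ax": 0,"ay": 0,"az": 0},
  ],
)

```text
clock: 10.03
tcp_pos: [0.5582, -0.1188, 0.3874]
orientation: [1.909, 2.495, 0.0]
contact_force: [0.5, 0.5, 0.2]
grip_width: 0.0002
gripper_force: 0.0
```

```bash
python3 - <<'E'
from h import *
tool(sh=(.57,-.157,.116))
snap("wrist","w4"); find(["camera","shutter_top"],"wrist")
E
```

```text
t 10.03 tcp [ 0.5582 -0.1188  0.3874] F [0.5 0.5 0.2] yaw 105.2 z [ 0.  0. -1.]
sh tip to go, tool axes [-0.04    0.0014  0.0984]
wrist tip_of camera 0.82 [ 0.527  -0.1662  0.0081] (288, 200)
wrist tip_of camera 0.82 [ 0.7367 -0.0596  0.0033] (488, 159)
wrist tip_of camera 0.73 [ 0.4215 -0.3561 -0.0013] (182, 305)
wrist tip_of camera 0.54 [0.4904 0.0204 0.036 ] (293, 12)
wrist tip_of shutter_top 0.83 [ 0.6997 -0.0308  0.1165] (533, 141)
wrist tip_of shutter_top 0.6 [ 0.5722 -0.1593  0.1171] (327, 247)
```

View pics/w4.png

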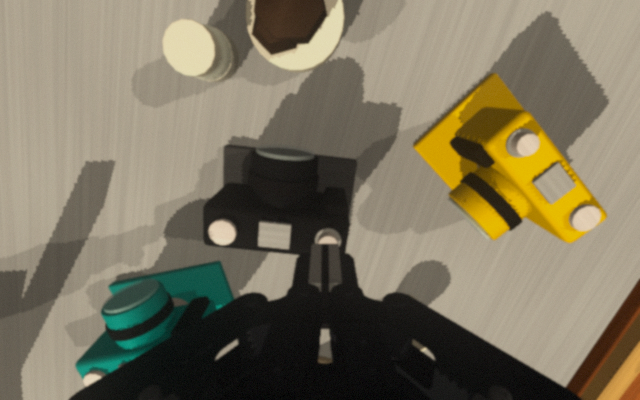

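The wrist view shows the black camera with its shutter at (327,241), right where the tips point at (325,250). The dial is at (222,232).

```bash
python3 - <<'E'
from h import *
m,T=cam("wrist")
for u,v,z in ((327,242,.116),(222,232,.110),(275,236,.109)):
    d=T[:3,:3]@np.array([(u-m["cx"])/m["fx"],-(v-m["cy"])/m["fy"],-1]); print((T[:3,3]+d*(z-T[2,3])/d[2]).round(4))
tool(sh=(.571,-.157,.116))
E
```

```text
[ 0.5707 -0.1538  0.116 ]
[ 0.4813 -0.1718  0.11  ]
[ 0.5264 -0.1638  0.109 ]
t 10.18 tcp [ 0.5577 -0.1159  0.3878] F [-0.4 -0.2 -0.5] yaw 105.4 z [ 0.  0. -1.]
sh tip to go, tool axes [-0.0433  0.0018  0.0988]
```

Emit:
arm_command(
  plan=[
    {"claw": 1,"tx": -0.014,"ty": 0.001,"tz": 0,"ax": 0,"ay": 0,"az": 0},
    {"claw": 1,"tx": -0.014,"ty": 0.001,"tz": 0,"ax": 0,"ay": 0,"az": 0},
    {"claw": 1,"tx": -0.014,"ty": 0,"tz": 0.01,"ax": 0,"ay": 0,"az": 0},
    {"claw": 1,"tx": 0,"ty": 0,"tz": 0.02,"ax": 0,"ay": 0,"az": 0},
    {"claw": 1,"tx": 0,"ty": 0,"tz": 0.02,"ax": 0,"ay": 0,"az": 0},
    {"claw": 1,"tx": 0,"ty": 0,"tz": 0.015,"ax": 0,"ay": 0,"az": 0},
    {"claw": 1,"tx": 0,"ty": 0,"tz": 0.01,"ax": 0,"ay": 0,"az": 0},
    {"claw": 1,"tx": 0,"ty": 0,"tz": 0.005,"ax": 0,"ay": 0,"az": 0},
    {"claw": 1,"tx": 0,"ty": 0,"tz": 0,"ax": 0,"ay": 0,"az": 0},
    {"claw": 1,"tx": 0,"ty": 0,"tz": 0,"ax": 0,"ay": 0,"az": 0},
  ],
)

```text
clock: 11.02
tcp_pos: [0.5713, -0.1576, 0.3079]
orientation: [1.905, 2.497, 0.0]
contact_force: [-0.1, 0.1, 0.5]
grip_width: 0.0001
gripper_force: 0.0
```

```bash
python3 - <<'E'
from h import *
tool(sh=(.571,-.157,.116))
for c in("wrist","scene"): snap(c,c+"5"); find(["shutter_top"],c)
a=cv2.resize(cv2.imread("pics/scene5.png")[110:210,220:330],(400,364)); b=cv2.resize(cv2.imread("pics/wrist5.png")[150:350,220:440],(400,364)); cv2.imwrite("pics/c5.png",np.hstack([a,b]))
E
```

```text
t 11.02 tcp [ 0.5713 -0.1576  0.3079] F [-0.1  0.1  0.5] yaw 105.3 z [ 0. -0. -1.]
sh tip to go, tool axes [ 0.0007 -0.0002  0.0189]
wrist tip_of shutter_top 0.55 [ 0.5755 -0.158   0.1175] (330, 245)
scene tip_of shutter_top 0.62 [ 0.5746 -0.1584  0.1189] (267, 164)
scene tip_of shutter_top 0.62 [ 0.6957 -0.0361  0.1181] (268, 212)
scene tip_of shutter_top 0.36 [ 0.7121 -0.2796  0.0008] (203, 202)
```

View pics/c5.png

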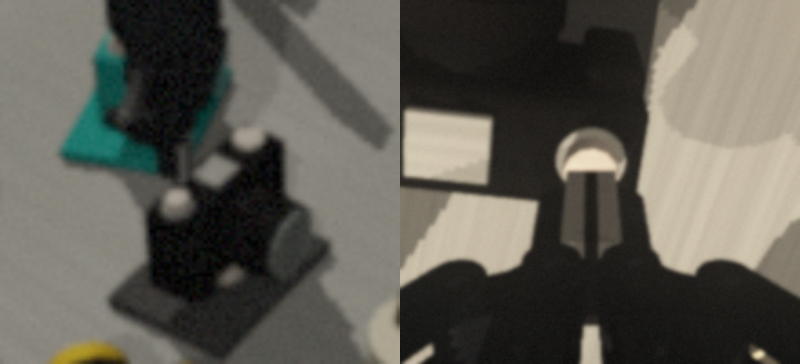

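The tips are centred over the button, about 19 mm above it. Pressing gently.

Emit:
arm_command(
  plan=[
    {"claw": 1,"tx": 0,"ty": 0,"tz": 0.007,"ax": 0,"ay": 0,"az": 0},
    {"claw": 1,"tx": 0,"ty": 0,"tz": 0.005,"ax": 0,"ay": 0,"az": 0},
    {"claw": 1,"tx": 0,"ty": 0,"tz": 0.003,"ax": 0,"ay": 0,"az": 0},
    {"claw": 1,"tx": 0,"ty": 0,"tz": 0.002,"ax": 0,"ay": 0,"az": 0},
    {"claw": 1,"tx": 0,"ty": 0,"tz": 0.002,"ax": 0,"ay": 0,"az": 0},
    {"claw": 1,"tx": 0,"ty": 0,"tz": 0.002,"ax": 0,"ay": 0,"az": 0},
    {"claw": 1,"tx": 0,"ty": 0,"tz": 0.001,"ax": 0,"ay": 0,"az": 0},
    {"claw": 1,"tx": 0,"ty": 0,"tz": 0.001,"ax": 0,"ay": 0,"az": 0},
    {"claw": 1,"tx": 0,"ty": 0,"tz": 0,"ax": 0,"ay": 0,"az": 0},
    {"claw": 1,"tx": 0,"ty": 0,"tz": 0,"ax": 0,"ay": 0,"az": 0},
  ],
)

```text
clock: 12.05
tcp_pos: [0.5707, -0.1572, 0.2849]
orientation: [-1.905, -2.497, 0.001]
contact_force: [-3.9, 0.6, 5.5]
grip_width: 0.0001
gripper_force: 2.6
```

Emit:
arm_command(
  plan=[
    {"claw": 1,"tx": 0,"ty": 0,"tz": 0.001,"ax": 0,"ay": 0,"az": 0},
    {"claw": 1,"tx": 0,"ty": 0,"tz": 0.0005,"ax": 0,"ay": 0,"az": 0},
    {"claw": 1,"tx": 0,"ty": 0,"tz": 0,"ax": 0,"ay": 0,"az": 0},
    {"claw": 1,"tx": 0,"ty": 0,"tz": 0,"ax": 0,"ay": 0,"az": 0},
    {"claw": 1,"tx": 0,"ty": 0,"tz": 0,"ax": 0,"ay": 0,"az": 0},
    {"claw": 1,"tx": 0,"ty": 0,"tz": 0,"ax": 0,"ay": 0,"az": 0},
    {"claw": 1,"tx": 0,"ty": 0,"tz": 0,"ax": 0,"ay": 0,"az": 0},
    {"claw": 1,"tx": 0,"ty": 0,"tz": 0,"ax": 0,"ay": 0,"az": 0},
    {"claw": 1,"tx": 0,"ty": 0,"tz": 0,"ax": 0,"ay": 0,"az": 0},
    {"claw": 1,"tx": 0,"ty": 0,"tz": 0,"ax": 0,"ay": 0,"az": 0},
  ],
)

```text
clock: 12.88
tcp_pos: [0.5708, -0.1572, 0.2836]
orientation: [-1.905, -2.498, 0.001]
contact_force: [-4.4, 1.5, 6.3]
grip_width: -0.0002
gripper_force: 3.1
```

```bash
python3 - <<'E'
from h import *
for i in range(4): tool(); r.grab_frame("wrist")
E
```

```text
t 12.88 tcp [ 0.5708 -0.1572  0.2836] F [-4.4  1.5  6.3] yaw 105.3 z [-0. -0. -1.]
t 12.93 tcp [ 0.5708 -0.1572  0.2836] F [-3.1  1.   6.8] yaw 105.3 z [-0.001 -0.    -1.   ]
t 12.98 tcp [ 0.5707 -0.1572  0.2836] F [-4.1  0.7  6.5] yaw 105.3 z [-0.001 -0.    -1.   ]
t 13.03 tcp [ 0.5708 -0.1572  0.2836] F [-4.3  0.4  6.3] yaw 105.3 z [-0.001 -0.    -1.   ]
```

The force is 6.5 N and the button is about 5.5 mm in, held for a second. Releasing straight up.

Emit:
arm_command(
  plan=[
    {"claw": 1,"tx": 0,"ty": 0,"tz": -0.003,"ax": 0,"ay": 0,"az": 0},
    {"claw": 1,"tx": 0,"ty": 0,"tz": -0.007,"ax": 0,"ay": 0,"az": 0},
    {"claw": 1,"tx": 0,"ty": 0,"tz": -0.02,"ax": 0,"ay": 0,"az": 0},
    {"claw": 1,"tx": 0,"ty": 0,"tz": -0.03,"ax": 0,"ay": 0,"az": 0},
    {"claw": 1,"tx": 0,"ty": 0,"tz": -0.03,"ax": 0,"ay": 0,"az": 0},
    {"claw": 1,"tx": 0,"ty": 0,"tz": -0.03,"ax": 0,"ay": 0,"az": 0},
    {"claw": 1,"tx": 0.02,"ty": 0.001,"tz": 0,"ax": 0,"ay": 0,"az": 0},
    {"claw": 1,"tx": 0.03,"ty": 0.002,"tz": 0,"ax": 0,"ay": 0,"az": 0},
    {"claw": 1,"tx": 0.04,"ty": 0.003,"tz": 0,"ax": 0,"ay": 0,"az": 0},
    {"claw": 1,"tx": 0.04,"ty": 0.003,"tz": 0,"ax": 0,"ay": 0,"az": 0},
  ],
)

```text
clock: 13.92
tcp_pos: [0.5452, -0.0289, 0.4039]
orientation: [1.908, 2.494, 0.002]
contact_force: [0.9, 0.9, -0.0]
grip_width: 0.0002
gripper_force: 0.0
```

Emit:
arm_command(
  plan=[
    {"claw": 1,"tx": 0.04,"ty": 0.003,"tz": 0,"ax": 0,"ay": 0,"az": 0},
    {"claw": 1,"tx": 0.04,"ty": 0.003,"tz": 0,"ax": 0,"ay": 0,"az": 0},
    {"claw": 1,"tx": 0.04,"ty": 0.003,"tz": 0,"ax": 0,"ay": 0,"az": 0},
    {"claw": 1,"tx": 0.04,"ty": 0.003,"tz": 0,"ax": 0,"ay": 0,"az": 0},
    {"claw": 1,"tx": 0.04,"ty": 0.003,"tz": 0,"ax": 0,"ay": 0,"az": 0},
    {"claw": 1,"tx": 0.03,"ty": 0.002,"tz": 0,"ax": 0,"ay": 0,"az": 0},
    {"claw": 1,"tx": 0.02,"ty": 0.002,"tz": 0,"ax": 0,"ay": 0,"az": 0},
    {"claw": 1,"tx": 0,"ty": 0,"tz": 0,"ax": 0,"ay": 0,"az": 0},
    {"claw": 1,"tx": 0,"ty": 0,"tz": 0,"ax": 0,"ay": 0,"az": 0},
    {"claw": 1,"tx": 0,"ty": 0,"tz": 0,"ax": 0,"ay": 0,"az": 0},
  ],
)

```text
clock: 14.75
tcp_pos: [0.498, 0.2158, 0.4032]
orientation: [1.906, 2.496, -0.0]
contact_force: [0.4, -0.8, 0.8]
grip_width: -0.0002
gripper_force: 0.0
```

```bash
python3 - <<'E'
from h import *
tool(off=(.4885,.253,.059))
r.grab_frame("wrist"); find(["rocker_on","rocker_off"],"wrist")
snap("top","top6"); find(["camera","shutter_top"],"top")
a=cv2.imread("pics/top0.png")[195:245,365:412];b=cv2.imread("pics/top6.png")[195:245,365:412]
print(cv2.phaseCorrelate(cv2.cvtColor(a,6).astype(np.float32),cv2.cvtColor(b,6).astype(np.float32)))
E
```

```text
t 14.75 tcp [0.498  0.2158 0.4032] F [ 0.4 -0.8  0.8] yaw 105.3 z [ 0.001 -0.    -1.   ]
off tip to go, tool axes [0.0386 0.0005 0.1712]
wrist tip_of rocker_on 0.95 [0.4171 0.2368 0.0462] (254, 132)
wrist tip_of rocker_off 0.76 [0.4886 0.2499 0.0625] (324, 140)
top tip_of camera 0.88 [ 0.4223 -0.3527 -0.0026] (449, 250)
top tip_of camera 0.86 [ 0.5241 -0.1626  0.0033] (388, 218)
top tip_of camera 0.8 [ 0.7402 -0.0582 -0.0046] (354, 151)
top tip_of shutter_top 0.53 [ 0.5698 -0.1554  0.1176] (390, 200)
top tip_of shutter_top 0.45 [ 0.4611 -0.3321  0.1193] (452, 237)
top tip_of shutter_top 0.35 [ 0.698  -0.0361  0.1169] (349, 156)
((0.012166938011052508, 0.09049132468750187), 0.9066583319505056)
```

The camera hasn't shifted and the rocker is still on. Next, the off end.

Emit:
arm_command(
  plan=[
    {"claw": 1,"tx": 0.012,"ty": 0,"tz": 0.01,"ax": 0,"ay": 0,"az": 0},
    {"claw": 1,"tx": 0.013,"ty": 0.001,"tz": 0.02,"ax": 0,"ay": 0,"az": 0},
    {"claw": 1,"tx": 0.013,"ty": 0,"tz": 0.025,"ax": 0,"ay": 0,"az": 0},
    {"claw": 1,"tx": 0,"ty": 0,"tz": 0.025,"ax": 0,"ay": 0,"az": 0},
    {"claw": 1,"tx": 0,"ty": 0,"tz": 0.025,"ax": 0,"ay": 0,"az": 0},
    {"claw": 1,"tx": 0,"ty": 0,"tz": 0.02,"ax": 0,"ay": 0,"az": 0},
    {"claw": 1,"tx": 0,"ty": 0,"tz": 0.013,"ax": 0,"ay": 0,"az": 0},
    {"claw": 1,"tx": 0,"ty": 0,"tz": 0.01,"ax": 0,"ay": 0,"az": 0},
    {"claw": 1,"tx": 0,"ty": 0,"tz": 0,"ax": 0,"ay": 0,"az": 0},
    {"claw": 1,"tx": 0,"ty": 0,"tz": 0,"ax": 0,"ay": 0,"az": 0},
  ],
)

```text
clock: 15.88
tcp_pos: [0.4887, 0.2536, 0.2555]
orientation: [-1.906, -2.498, -0.0]
contact_force: [0.6, 0.7, -0.1]
grip_width: 0.0002
gripper_force: 0.0
```

Emit:
arm_command(
  plan=[
    {"claw": 1,"tx": 0,"ty": 0,"tz": 0.01,"ax": 0,"ay": 0,"az": 0},
    {"claw": 1,"tx": 0,"ty": 0,"tz": 0.005,"ax": 0,"ay": 0,"az": 0},
    {"claw": 1,"tx": 0,"ty": 0,"tz": 0.004,"ax": 0,"ay": 0,"az": 0},
    {"claw": 1,"tx": 0,"ty": 0,"tz": 0.003,"ax": 0,"ay": 0,"az": 0},
    {"claw": 1,"tx": 0,"ty": 0,"tz": 0.003,"ax": 0,"ay": 0,"az": 0},
    {"claw": 1,"tx": 0,"ty": 0,"tz": 0.003,"ax": 0,"ay": 0,"az": 0},
    {"claw": 1,"tx": 0,"ty": 0,"tz": 0.003,"ax": 0,"ay": 0,"az": 0},
    {"claw": 1,"tx": 0,"ty": 0,"tz": 0.002,"ax": 0,"ay": 0,"az": 0},
    {"claw": 1,"tx": 0,"ty": 0,"tz": 0,"ax": 0,"ay": 0,"az": 0},
    {"claw": 1,"tx": 0,"ty": 0,"tz": 0,"ax": 0,"ay": 0,"az": 0},
  ],
)

```text
clock: 16.72
tcp_pos: [0.4887, 0.2538, 0.2223]
orientation: [1.905, 2.498, 0.001]
contact_force: [3.6, -0.5, 3.5]
grip_width: 0.0001
gripper_force: 1.6
```

Tip at 0.0493 m; a further 4 mm.

Emit:
arm_command(
  plan=[
    {"claw": 1,"tx": 0,"ty": 0,"tz": 0.001,"ax": 0,"ay": 0,"az": 0},
    {"claw": 1,"tx": 0,"ty": 0,"tz": 0.001,"ax": 0,"ay": 0,"az": 0},
    {"claw": 1,"tx": 0,"ty": 0,"tz": 0.001,"ax": 0,"ay": 0,"az": 0},
    {"claw": 1,"tx": 0,"ty": 0,"tz": 0.001,"ax": 0,"ay": 0,"az": 0},
    {"claw": 1,"tx": 0,"ty": 0,"tz": 0.001,"ax": 0,"ay": 0,"az": 0},
    {"claw": 1,"tx": 0,"ty": 0,"tz": 0,"ax": 0,"ay": 0,"az": 0},
    {"claw": 1,"tx": 0,"ty": 0,"tz": 0,"ax": 0,"ay": 0,"az": 0},
    {"claw": 1,"tx": 0,"ty": 0,"tz": 0,"ax": 0,"ay": 0,"az": 0},
    {"claw": 1,"tx": 0,"ty": 0,"tz": 0,"ax": 0,"ay": 0,"az": 0},
    {"claw": 1,"tx": 0,"ty": 0,"tz": 0,"ax": 0,"ay": 0,"az": 0},
  ],
)

```text
clock: 17.55
tcp_pos: [0.4887, 0.2539, 0.218]
orientation: [1.905, 2.497, 0.001]
contact_force: [1.4, -0.5, 10.1]
grip_width: -0.0003
gripper_force: 5.4
```

The force is 10 N, so this end is at its stop. Lifting away, then checking.

Emit:
arm_command(
  plan=[
    {"claw": 1,"tx": 0,"ty": 0,"tz": -0.005,"ax": 0,"ay": 0,"az": 0},
    {"claw": 1,"tx": 0,"ty": 0,"tz": -0.015,"ax": 0,"ay": 0,"az": 0},
    {"claw": 1,"tx": 0,"ty": 0,"tz": -0.03,"ax": 0,"ay": 0,"az": 0},
    {"claw": 1,"tx": 0,"ty": 0,"tz": -0.03,"ax": 0,"ay": 0,"az": 0},
    {"claw": 1,"tx": 0,"ty": 0,"tz": -0.03,"ax": 0,"ay": 0,"az": 0},
    {"claw": 1,"tx": 0,"ty": 0,"tz": -0.03,"ax": 0,"ay": 0,"az": 0},
    {"claw": 1,"tx": -0.02,"ty": 0,"tz": -0.02,"ax": 0,"ay": 0,"az": 0},
    {"claw": 1,"tx": -0.03,"ty": 0,"tz": 0,"ax": 0,"ay": 0,"az": 0},
    {"claw": 1,"tx": 0,"ty": 0,"tz": 0,"ax": 0,"ay": 0,"az": 0},
    {"claw": 1,"tx": 0,"ty": 0,"tz": 0,"ax": 0,"ay": 0,"az": 0},
  ],
)

```text
clock: 18.38
tcp_pos: [0.5013, 0.2032, 0.3762]
orientation: [-1.909, -2.494, 0.005]
contact_force: [-0.3, 0.1, 0.0]
grip_width: 0.0006
gripper_force: 0.0
```

```bash
python3 - <<'E'
from h import *
tool()
snap("wrist","w7"); find(["rocker_on","rocker_off"],"wrist")
r.grab_frame("scene"); find(["rocker_on","rocker_off"],"scene")
E
```

```text
t 18.38 tcp [0.5013 0.2032 0.3762] F [-0.3  0.1  0. ] yaw 105.1 z [-0.003 -0.002 -1.   ]
wrist tip_of rocker_on 0.96 [0.416  0.2404 0.0601] (244, 121)
wrist tip_of rocker_off 0.75 [0.489  0.2549 0.053 ] (328, 126)
scene tip_of rocker_on 0.91 [0.4173 0.2327 0.0582] (425, 220)
scene tip_of rocker_off 0.69 [0.4909 0.2563 0.0484] (417, 245)
```

View pics/w7.png

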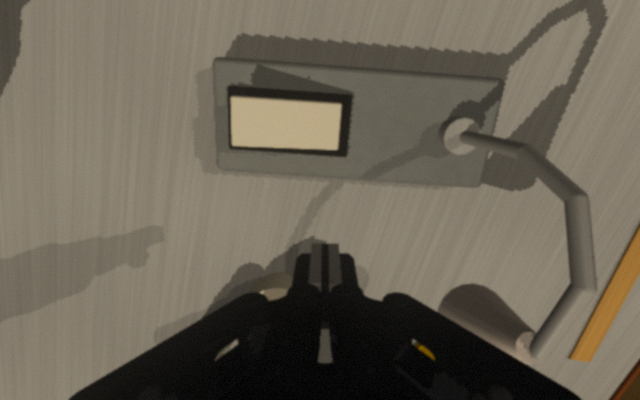

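The paddle at (288,125) is back in its off attitude: the dark gap is at the gooseneck end, and the raised end, at (244,121), stands about 59 mm up. The gripper touches nothing, so I'm handing in.

```bash
python3 -c "
from bench import r
print(r.hand_in())"
```

```text
the job is handed in; nothing more can be done
None
```

I switched the lamp on, pressed the shutter about 5.5 mm in with about 6.5 N, and switched the lamp off again; the camera did not shift, the arm is clear, and the job was handed in after about 19 s.

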